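# Find the heaviest tin of wheel weights by feel

### The job

Three closed tins that look alike stand in the tray on the wheel balancer: lift them one after another to feel their weight, setting each back upright in the tray, then find the heaviest and finish holding it up, upright and still, with its bottom at least 10 cm above the deck and the two lighter tins standing in the tray. The program ends while the gripper still holds the tin; do not tip any tin over, and leave the cone, the socket and the hammer alone.

Things in the scene. Friction and masses are not known exactly. Their poses are not given: they have to be found in the camera images.
- tin_a: closed round steel tin of wheel-balancing weights with press-on lid, one of three that look exactly alike: a plain cylinder 60 mm in diameter and 85 mm tall, safe to grip round the side with 30 N. It stands upright in one bay of the tray. Origin: centre of its underside, z up its axis. The tins weigh between 0.2 and 0.6 kg; the heaviest is at least 0.15 kg heavier than each of the others, and which one it is can only be felt.
- tin_b: closed round steel tin of wheel-balancing weights with press-on lid, one of three that look exactly alike: a plain cylinder 60 mm in diameter and 85 mm tall, safe to grip round the side with 30 N. It stands upright in one bay of the tray. Origin: centre of its underside, z up its axis. The tins weigh between 0.2 and 0.6 kg; the heaviest is at least 0.15 kg heavier than each of the others, and which one it is can only be felt.
- tin_c: closed round steel tin of wheel-balancing weights with press-on lid, one of three that look exactly alike: a plain cylinder 60 mm in diameter and 85 mm tall, safe to grip round the side with 30 N. It stands upright in one bay of the tray. Origin: centre of its underside, z up its axis. The tins weigh between 0.2 and 0.6 kg; the heaviest is at least 0.15 kg heavier than each of the others, and which one it is can only be felt.
- tray: shallow black plastic tray fixed to the deck, 180 mm (its x) by 470 mm (its y), 18 mm tall, walls 6 mm, floor 6 mm above the deck, split by two 6 mm walls as tall as the rim into three bays side by side along its y, bay centres about 150 mm apart, one tin in each. Its place and yaw vary. Origin: centre of its underside, on the deck; z up.
- cone: bystander: dark steel centring cone standing on its wide end, 90 mm across the foot, 50 mm tall. Origin: centre of its underside.
- socket: bystander: upright steel wrench socket, a cylinder 34 mm in diameter and 60 mm tall. Origin: centre of its underside.
- hammer: bystander: hammer lying on the deck to the left of the tray, its handle roughly along x, 260 mm long, head 88 mm wide at its +x end, 26 mm tall. Origin: on its underside at mid-length, x towards the head.
Things that resemble listed ones, but are neither listed nor needed, are in the scene too. Leave any blue or purple look-alike of the tin_c alone.

How it is judged:
On the way, in this order (a step that is already met when the one before it is completed fails the run):
1. at least one of the lighter tins is lifted clear of the tray in the gripper, to feel it (((height (world z) of tin_a above 0.025 m and contact force between the fingers and tin_a above 1 N and contact force between tin_a and tray below 0.1 N) or (height (world z) of tin_c above 0.025 m and contact force between the fingers and tin_c above 1 N and contact force between tin_c and tray below 0.1 N))), for 0.1 s.
2. the heaviest tin is held up while the lighter two stand in the tray (height (world z) of tin_b above 0.09 m and angle between tin_b's own z axis and vertical below 0.3 rad and linear speed of tin_b below 0.04 m/s and contact force between the fingers and tin_b above 1 N and contact force between tin_b and tray below 0.1 N and contact force between tin_b and cone below 0.1 N and contact force between tin_b and socket below 0.1 N and contact force between tin_b and hammer below 0.1 N and contact force between each of tin_b, the fingers and tin_a below 0.1 N and contact force between each of tin_b, the fingers and tin_c below 0.1 N and angle between each of tin_a, tin_c's own z axis and vertical below 0.12 rad and z of tin_a in the frame of tray between 0.001 and 0.011 m and x of tin_a in the frame of tray between -0.09 and 0.09 m and y of tin_a in the frame of tray between -0.235 and 0.235 m and linear speed of each of tin_a, tin_c below 0.02 m/s and z of tin_c in the frame of tray between 0.001 and 0.011 m and x of tin_c in the frame of tray between -0.09 and 0.09 m and y of tin_c in the frame of tray between -0.235 and 0.235 m), for 0.2 s.
At the end, for the whole second after the job is handed in: The heaviest tin is in the fingers, underside over 90 mm above the deck, within 0.3 rad of upright, under 0.04 m/s, touching nothing else; each lighter tin stands on the tray floor within the rim, within 0.12 rad of upright, at rest, not touched by the fingers (all of step 2); the arm keeps its last pose, push and grip.
It fails at once if a tin is tipped more than about 45 degrees (angle between any of tin_a, tin_c, tin_b's own z axis and vertical above 0.8 rad).
It fails at once if a bystander is moved more than 30 mm (distance of any of cone, socket, hammer from where it was at the start of the episode above 0.03 m).
It also fails if it takes over 70 s, if anything falls off the work surface, if the arm or the gripper's body presses on something with over 40 N, if the wrist force passes 120 N, or if a joint passes its speed limit or range.

### The arm

A 7-joint arm with a two-finger parallel gripper is mounted at the origin on the work surface. World frame = base frame: x ahead of the robot, y to its left, z up, the work surface at z = 0. Lengths are in m, angles in rad, forces in N, time in s.
With the tool pointing down it reaches from about 0.4 to 0.85 m from the base axis. Payload 10.4 kg.
Tool frame: the origin (TCP) lies on the centre line of the jaws, within the pads' length; the fingertips stand r.tip_extent ahead of it and the grasp point (between the pads) lies 3 mm ahead of it (r.tip_extent is the distance from the TCP to the fingertips, in m); z points along the fingers, y is the direction in which the jaws open and shut (so a half turn about z gives the same grasp; the last joint's range is limited). The gripper opens to 87 mm and grips with 3 to 60 N. Pads are 19 mm wide; open, the fingers measure 117 mm over their backs; the gripper's body (75 mm by 190 mm) begins 51 mm behind the grasp point.
Start: joints at [-1.371, 0.332, -0.065, 1.46, 0.022, 1.35, -0.088], TCP at [0.138, 0.61, 0.245] pointing down, gripper open.
Joint ranges: [-2.6, 2.6], [-0.5, 2.12], [-1.47, 1.34], [0.16, 2.42], [-1.27, 4.41], [0.06, 2.06], [-2.6, 2.6]. Speed limits (rad/s): [2.22, 2.22, 2.79, 2.79, 3.14, 3.14, 3.14].

### API

Orientations are given as a unit quaternion [x, y, z, w].
In Python, from bench import r gives the robot as it stands. The module is installed in compiled form; this text tells all that it offers.
- The arm moves only by the shell command python3 -m jog 'ROWS' [FORCE]. ROWS is JSON, a list of rows, each a list of 5 numbers: the shift along the tool's x, y, z in cm, then the turn about the tool's z in rad, then the closure, from 0 (fully open) to 1 (shut). A call has exactly 10 rows; each row shifts and turns the pose as measured when the row begins, along the tool's axes as they then stand; what a row does not reach is not made up. A row lasts 1/10 s, in which the tool goes at most 50 mm and 8.59 degrees, less where a joint would pass 70% of its speed; a pose out of reach is approached as far as the arm can. A call with a gripper value outside its range is refused whole. The fingers move at their own pace and stop on an object; FORCE is the grip in N (left out, the last holds). Time passes only in rows, so rows that do not move let the fingers close, or fill a call up. It gives the time, the measured TCP pose, the force and the opening at its end, in the units of the state.
- r.read_state(): the state, without advancing time (a new reading comes with each control period).
- r.camera(name): name is "side" or "top"; returns a dict with "pixels" (420x560x3 uint8, red, green, blue), "fx", "fy", "cx", "cy" (pixels), "k1" (the pictures are not rectified: a ray, as slopes to the right and down, at radius r is drawn at 1 + k1 r^2 times it, then the intrinsics apply), "camera_from_world" (4x4, takes a point from world to camera coordinates). Camera axes: x right, y up, looking along -z (the intrinsics and any distortion apply to the point x, -y, -z); pixel columns grow to the right and rows downward; lengths in m; the calibration is good to about 2 mm. A picture is of the moment at which its call begins. There is no depth.
- r.close_job(): hands the job in, once; it reports no verdict.
The state is a dict: "time": time; "joint_positions": joint angles; "joint_vel": joint speeds; "joint_torque": joint torques, N m; "ee_pos": TCP position; "eef_rot": TCP orientation; "ft_force": force on the tool from outside, world axes, zero at the start; "torque": the same for the moment, N m; "width": finger opening in m.
Only numpy, scipy, OpenCV 4.12 (cv2) and the standard library are available. Lean on these libraries where they do the work, as an engineer would, in place of code of your own. Each camera call takes 0.05 s, during which the arm holds its last target. There are 200 camera calls.

## Working session

There is one attempt and no reset: what is moved stays moved. The work goes in short steps, Python scripts to look and compute and a shell command to move; the robot and the scene stay as the last step left them, time stands still between calls to the robot, and variables do not carry over. Pictures are saved under pics/ and viewed, about 8 in all and at most 12, crops included, and the job is handed in when it is done.

```bash
mkdir -p pics
cat > h.py <<'E'
import numpy as np, cv2
from bench import r
def ray(c,u,v):
    K=np.array([[c["fx"],0,c["cx"]],[0,c["fy"],c["cy"]],[0,0,1.]])
    p=cv2.undistortPoints(np.array([[[u,v]]],float),K,np.array([c["k1"],0,0,0.]))[0,0]
    M=np.array(c["camera_from_world"]); R=M[:3,:3]
    return -R.T@M[:3,3], R.T@np.array([p[0],-p[1],-1])
def onz(c,u,v,z):
    o,d=ray(c,u,v); return (o+d*(z-o[2])/d[2])
def proj(c,P):
    q=np.array(c["camera_from_world"])@np.append(P,1); a=np.array([q[0],-q[1]])/-q[2]
    a=a*(1+c["k1"]*(a@a)); return a*[c["fx"],c["fy"]]+[c["cx"],c["cy"]]
def snap(n,f):
    c=r.camera(n); cv2.imwrite("pics/"+f,c["pixels"][:,:,::-1]); return c
E
python3 - <<'E'
from h import *
s=r.read_state(); print({k:np.round(v,3) for k,v in s.items()}, r.tip_extent)
for n in("top","side"):
    c=snap(n,n+"0.png"); o,d=ray(c,280,210); print(n,o,d,c["fx"],c["k1"])
E
```

```text
{'time': np.float64(0.0), 'joint_positions': array([-1.371,  0.333, -0.065,  1.461,  0.022,  1.35 , -0.089]), 'joint_vel': array([0.001, 0.001, 0.002, 0.001, 0.002, 0.001, 0.   ]), 'joint_torque': array([ 1.0000e-03, -6.2326e+01,  2.5000e-02, -3.8989e+01, -6.1000e-02,
        4.0000e-02,  0.0000e+00]), 'ee_pos': array([0.138, 0.609, 0.244]), 'eef_rot': array([ 0.111,  0.994, -0.001, -0.   ]), 'ft_force': array([-0.571, -1.067,  0.004]), 'torque': array([ 0.07 ,  0.018, -0.017]), 'width': np.float64(0.087)} 0.022
top [0.35728765 0.02038827 1.03022396] [ 0.17521104 -0.01492548 -0.98455399] 392.4883519223072 -0.094445971043639
side [ 0.41420671 -0.96679915  0.7432888 ] [ 0.12207324  0.79619718 -0.59273317] 393.1418210798748 0.018933402487012807
```

View pics/top0.png

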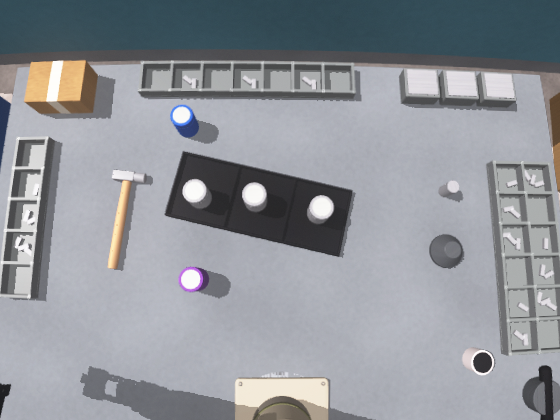

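View pics/side0.png

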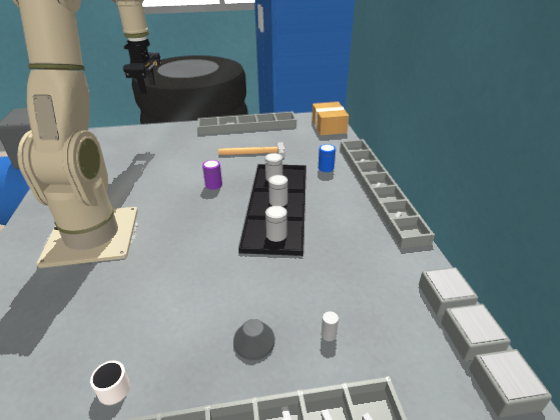

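The top view shows three white tins in the black tray at about (195,190), (255,195) and (320,208). Blue (183,118) and purple (192,280) look-alikes are outside it. The cone is at (446,250), the socket at (450,187) and the hammer at (125,215). The side view agrees.

Run:
```python
from h import *
c=r.camera("top"); im=c["pixels"]; hsv=cv2.cvtColor(im,cv2.COLOR_RGB2HSV)
reg=np.zeros(im.shape[:2],np.uint8); cv2.fillPoly(reg,[np.array([[184,154],[350,190],[340,252],[167,214]])],1)
m=((hsv[...,2]>215)&(reg>0)).astype(np.uint8)
for k in cv2.findContours(m,cv2.RETR_EXTERNAL,cv2.CHAIN_APPROX_NONE)[0]:
    if len(k)>20:
        (u,v),rad=cv2.minEnclosingCircle(k); p=onz(c,u,v,.091); q=onz(c,u+rad,v,.091)
        print(np.round([u,v,rad],1),np.round(p,3),"diam",round(2*np.linalg.norm(p-q),3))
d=((hsv[...,2]<60)).astype(np.uint8); d=cv2.morphologyEx(d,cv2.MORPH_CLOSE,np.ones((5,5)))
ks=[k for k in cv2.findContours(d,cv2.RETR_EXTERNAL,cv2.CHAIN_APPROX_NONE)[0] if cv2.contourArea(k)>5000 and cv2.pointPolygonTest(k,(225,200),False)>=0]
R=cv2.minAreaRect(ks[0]); P=np.array([onz(c,*x,.018) for x in cv2.boxPoints(R)]); print(P.round(3),P.mean(0).round(3),np.linalg.norm(P[0]-P[1]),np.linalg.norm(P[1]-P[2]))
for i in range(4):
    e=P[(i+1)%4]-P[i]; print(np.arctan2(e[1],e[0]).round(3))
crop=cv2.resize(im[145:260,155:360,::-1],None,fx=3.5,fy=3.5,interpolation=cv2.INTER_CUBIC); cv2.imwrite("pics/crop1.png",crop)
```

```text
[321.  207.   11.4] [ 0.532 -0.094  0.091] diam 0.056
[253.8 194.1  11.2] [0.563 0.07  0.091] diam 0.055
[193.6 190.2  11.3] [0.572 0.218 0.091] diam 0.055
[[ 0.521  0.305  0.018]
 [ 0.698  0.275  0.018]
 [ 0.589 -0.191  0.018]
 [ 0.418 -0.146  0.018]] [0.557 0.061 0.018] 0.17955950203798668 0.47812041708774716
-0.17
-1.8
2.887
1.346
```

View pics/crop1.png

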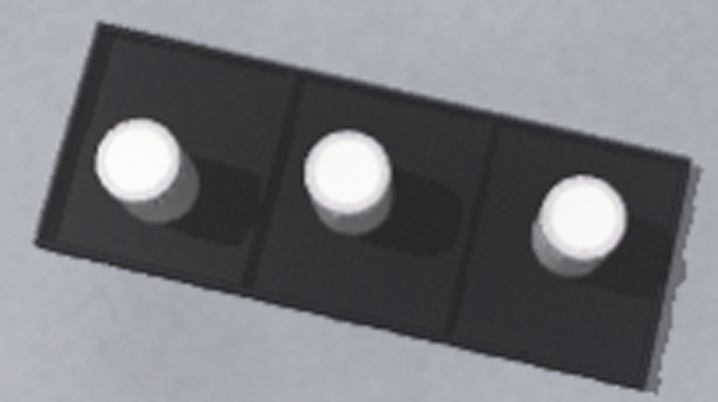

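Each tin has its own bay, and the lid diameters (about 56 mm visible) and tray size fit the description. The jaws already line up with the tray's y axis. I'll start with the left tin.

```bash
cat >> h.py <<'E'
def go(x,y,z):
    from scipy.spatial.transform import Rotation as Ro
    s=r.read_state(); R=Ro.from_quat(s["eef_rot"]).as_matrix()
    print("t",round(float(s["time"]),2),"pos",np.round(s["ee_pos"],4),"yaxis",np.round(R[:,1],3),"zaxis",np.round(R[:,2],3),"F",np.round(s["ft_force"],2),"w",round(float(s["width"]),4))
    print("tool shift cm",np.round(100*R.T@(np.array([x,y,z])-s["ee_pos"]),2))
E
python3 -m jog '[[-4.3,-2.4,0,0,0],[-4.3,-2.4,0,0,0],[-4.3,-2.4,0,0,0],[-4.3,-2.4,0,0,0],[-4.3,-2.4,0,0,0],[-4.3,-2.4,0,0,0],[-4.3,-2.4,0,0,0],[-4.3,-2.4,0,0,0],[-4.3,-2.4,0,0,0],[-4.3,-2.4,0,0,0]]' 30
python3 -c "
from h import *
go(.572,.218,.2)"
```

```text
time: 1.15
ee_pos: [0.5053, 0.2786, 0.2404]
eef_rot: [0.104, 0.995, -0.001, -0.002]
ft_force: [0.4, 1.5, 0.9]
width: 0.0875
t 1.15 pos [0.5053 0.2786 0.2404] yaxis [ 0.206  0.978 -0.003] zaxis [-0.005 -0.002 -1.   ] F [0.42 1.48 0.85] w 0.0875
tool shift cm [-7.79 -4.55  4.02]
```

```bash
python3 -m jog '[[-3,-2,0,0,0],[-2.5,-1.5,0,0,0],[-1.5,-0.7,1,0,0],[-0.8,-0.3,2,0,0],[0,0,1,0,0],[0,0,0.3,0,0],[0,0,0,0,0],[0,0,0,0,0],[0,0,0,0,0],[0,0,0,0,0]]'
python3 -c "
from h import *
go(.572,.218,.15)
c=snap('top','top1.png'); d=snap('side','side1.png')
a=cv2.resize(c['pixels'][130:260,150:350,::-1],None,fx=2.6,fy=2.6); b=cv2.resize(d['pixels'][90:250,210:340,::-1],None,fx=2.1,fy=2.1); b=b[:a.shape[0]]; b=cv2.copyMakeBorder(b,0,a.shape[0]-b.shape[0],0,0,cv2.BORDER_CONSTANT)
cv2.imwrite('pics/both1.png',np.hstack([a,b])[:, :800])"
```

```text
time: 2.15
ee_pos: [0.5781, 0.2092, 0.1969]
eef_rot: [0.108, 0.994, -0.002, -0.001]
ft_force: [0.2, 0.1, 0.2]
width: 0.0869
t 2.15 pos [0.5781 0.2092 0.1969] yaxis [ 0.215  0.977 -0.004] zaxis [-0.003 -0.004 -1.   ] F [0.2  0.13 0.21] w 0.0869
tool shift cm [0.78 0.75 4.69]
```

View pics/both1.png

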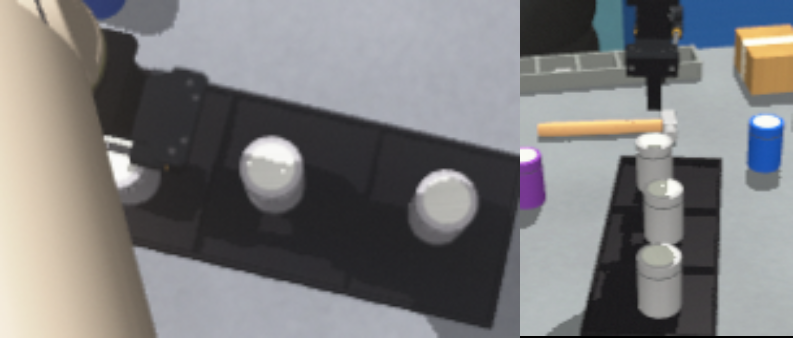

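The gripper is above the left tin (its lid is at about (274,158) in the side view). The other two tins stand clear. I'll check the side view against the prediction while lining up.

```bash
python3 -m jog '[[0.5,0.4,1.5,0,0],[0.2,0.2,2,0,0],[0,0,1,0,0],[0,0,0.3,0,0],[0,0,0,0,0],[0,0,0,0,0],[0,0,0,0,0],[0,0,0,0,0],[0,0,0,0,0],[0,0,0,0,0]]'
python3 -c "
from h import *
go(.572,.218,.06)
d=snap('side','side2.png')
for p in [(.572,.218),(.563,.07),(.532,-.094)]: print(proj(d,[*p,.091]).round(1),proj(d,[*p,.006]).round(1))
im=d['pixels'].copy()
for p in [(.572,.218),(.563,.07),(.532,-.094)]:
  for z in(.091,.006): cv2.circle(im,tuple(int(round(v)) for v in proj(d,[*p,z])),1,(255,0,0),-1)
cv2.imwrite('pics/s2.png',cv2.resize(im[50:260,220:330,::-1],None,fx=2.8,fy=2.8))"
```

```text
time: 3.25
ee_pos: [0.5749, 0.2166, 0.152]
eef_rot: [0.109, 0.994, -0.0, 0.002]
ft_force: [0.1, 1.0, 0.5]
width: 0.0874
t 3.25 pos [0.5749 0.2166 0.152 ] yaxis [ 0.216  0.976 -0.   ] zaxis [ 0.003 -0.001 -1.   ] F [0.14 0.96 0.53] w 0.0874
tool shift cm [0.34 0.08 9.2 ]
[272.5 156.9] [273. 178.]
[276.4 179.6] [276.8 201.8]
[274.3 211.3] [274.9 234.8]
```

View pics/s2.png

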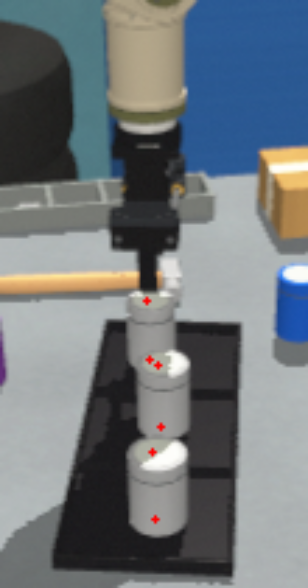

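The side view puts the tins about 4 mm further out in x, so I'll split the difference, which leaves the left tin's x at 0.575. Next I go down and grip.

```bash
python3 -m jog '[[0,0,2,0,0],[0,0,3,0,0],[0,0,2,0,0],[0,0,1.2,0,0],[0,0,0.5,0,0],[0,0,0.2,0,0],[0,0,0,0,0],[0,0,0,0,0.3],[0,0,0,0,0.6],[0,0,0,0,1]]' 30
python3 -m jog '[[0,0,0,0,1],[0,0,0,0,1],[0,0,0,0,1],[0,0,0,0,1],[0,0,0,0,1],[0,0,0,0,1],[0,0,0,0,1],[0,0,0,0,1],[0,0,0,0,1],[0,0,0,0,1]]'
```

```text
time: 4.3
ee_pos: [0.5781, 0.2179, 0.0647]
eef_rot: [0.109, 0.994, 0.002, 0.005]
ft_force: [-0.5, -0.2, -0.4]
width: 0.0706
time: 5.3
ee_pos: [0.5784, 0.218, 0.0653]
eef_rot: [0.109, 0.994, 0.002, 0.005]
ft_force: [-0.0, -0.3, -0.2]
width: 0.0597
```

The jaws stopped at 59.7 mm, the tin's diameter, so the grip is good. I'll lift and weigh it.

```bash
cat > w.py <<'E'
from h import *
a=[]
for i in range(6):
    r.camera("side"); s=r.read_state(); a.append([*s["ft_force"],*s["joint_torque"][[1,3]]])
a=np.array(a); print("F,tau mean",a.mean(0).round(2),"std",a.std(0).round(2)); go(*s["ee_pos"])
E
python3 -m jog '[[0,0,-1,0,1],[0,0,-1.5,0,1],[0,0,-1.5,0,1],[0,0,-0.5,0,1],[0,0,0,0,1],[0,0,0,0,1],[0,0,0,0,1],[0,0,0,0,1],[0,0,0,0,1],[0,0,0,0,1]]'
python3 w.py
```

```text
time: 6.3
ee_pos: [0.5772, 0.2176, 0.1139]
eef_rot: [0.109, 0.994, 0.002, 0.005]
ft_force: [-0.3, -0.1, -1.3]
width: 0.0593
F,tau mean [-4.000e-02  9.000e-02 -2.520e+00 -6.269e+01 -3.600e+01] std [0.22 0.53 0.48 0.15 0.1 ]
t 6.6 pos [0.5774 0.2177 0.1143] yaxis [0.216 0.976 0.005] zaxis [ 0.01   0.003 -1.   ] F [-0.39  0.65 -2.92] w 0.0594
tool shift cm [0. 0. 0.]
```

The left tin pulls about 2.5 N (0.25 kg), so it is probably a light one. I'll set it back where it stood.

```bash
python3 -m jog '[[0,0,1,0,1],[0,0,1.5,0,1],[0,0,1,0,1],[0,0,0.6,0,1],[0,0,0.3,0,1],[0,0,0.1,0,1],[0,0,0,0,1],[0,0,0,0,1],[0,0,0,0,1],[0,0,0,0,1]]'
python3 w.py
```

```text
time: 7.6
ee_pos: [0.5779, 0.2179, 0.0656]
eef_rot: [0.109, 0.994, 0.002, 0.005]
ft_force: [0.4, 0.8, -2.0]
width: 0.0594
F,tau mean [  0.34   0.31  -2.1  -64.72 -34.09] std [0.13 0.53 0.5  0.02 0.01]
t 7.9 pos [0.5778 0.2179 0.0656] yaxis [0.216 0.976 0.005] zaxis [ 0.01   0.003 -1.   ] F [ 0.11  0.5  -2.5 ] w 0.0596
tool shift cm [0. 0. 0.]
```

```bash
python3 -m jog '[[0,0,0.1,0,1],[0,0,0.1,0,1],[0,0,0,0,1],[0,0,0,0,0.3],[0,0,0,0,0],[0,0,0,0,0],[0,0,0,0,0],[0,0,0,0,0],[0,0,-1,0,0],[0,0,-2,0,0]]'
python3 -m jog '[[0,0,-3,0,0],[0,0,-3,0,0],[0,0,-2,0,0],[0,0,-1,0,0],[0,0,0,0,0],[0,0,0,0,0],[0,0,0,0,0],[0,0,0,0,0],[0,0,0,0,0],[0,0,0,0,0]]'
python3 -c "
from h import *
go(.566,.070,.15)"; python3 w.py
```

```text
time: 8.9
ee_pos: [0.5768, 0.2175, 0.0946]
eef_rot: [0.109, 0.994, 0.001, 0.003]
ft_force: [-0.2, -0.1, 0.1]
width: 0.0864
time: 9.9
ee_pos: [0.5756, 0.2166, 0.1896]
eef_rot: [0.109, 0.994, 0.001, 0.003]
ft_force: [0.1, 0.6, -0.1]
width: 0.0867
t 9.9 pos [0.5756 0.2166 0.1896] yaxis [0.216 0.976 0.003] zaxis [ 0.007  0.001 -1.   ] F [ 0.15  0.65 -0.13] w 0.0867
tool shift cm [ -2.21 -14.53   3.93]
F,tau mean [ 1.000e-01 -5.000e-02 -3.200e-01 -5.890e+01 -3.748e+01] std [0.49 0.59 0.49 0.26 0.18]
t 10.2 pos [0.5759 0.2167 0.1903] yaxis [0.216 0.976 0.004] zaxis [ 0.008  0.002 -1.   ] F [ 1.11 -0.4   0.05] w 0.0874
tool shift cm [0. 0. 0.]
```

The empty reading is about -0.3 N, so the left tin weighs roughly 0.22 kg. The middle tin is next; I'll also look to check that the left one stands.

```bash
python3 -m jog '[[-0.4,-2,0,0,0],[-0.4,-3,0,0,0],[-0.4,-3.5,0,0,0],[-0.4,-3,0,0,0],[-0.3,-2,0,0,0],[-0.2,-0.7,1,0,0],[0,-0.2,2,0,0],[0,0,1,0,0],[0,0,0,0,0],[0,0,0,0,0]]'
python3 -c "
from h import *
go(.566,.070,.06)
c=snap('top','top3.png'); d=snap('side','side3.png')
a=cv2.resize(c['pixels'][130:260,150:350,::-1],None,fx=2.2,fy=2.2); b=cv2.resize(d['pixels'][90:250,210:340,::-1],None,fx=2.6,fy=2.6)
a=cv2.copyMakeBorder(a,0,b.shape[0]-a.shape[0],0,0,cv2.BORDER_CONSTANT)
cv2.imwrite('pics/both3.png',np.hstack([a,b]))"
```

```text
time: 11.2
ee_pos: [0.5657, 0.0705, 0.1477]
eef_rot: [0.107, 0.994, 0.003, 0.004]
ft_force: [0.9, -0.1, 0.2]
width: 0.0867
t 11.2 pos [0.5657 0.0705 0.1477] yaxis [0.212 0.977 0.006] zaxis [ 0.01   0.004 -1.   ] F [ 0.94 -0.05  0.24] w 0.0867
tool shift cm [ 0.04 -0.09  8.77]
```

View pics/both3.png

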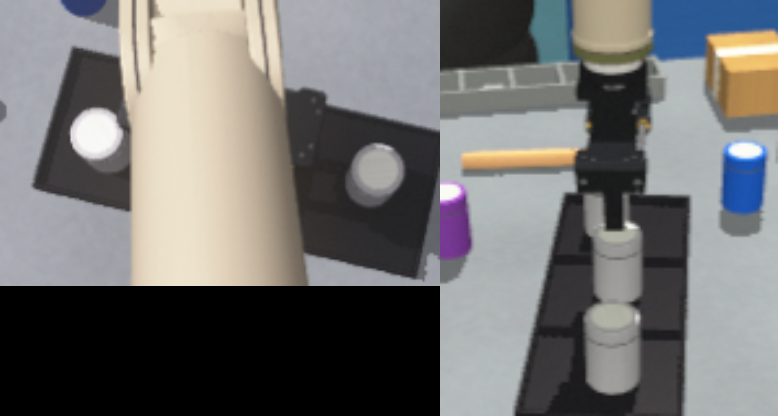

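The left tin stands upright in its bay (lid at (96,133) in the left crop), and the gripper is centred over the middle tin. I'll go down and grip it.

```bash
python3 -m jog '[[0,0,2,0,0],[0,0,2.6,0,0],[0,0,1.8,0,0],[0,0,1,0,0],[0,0,0.4,0,0],[0,0,0.1,0,0],[0,0,0,0,0],[0,0,0,0,0.3],[0,0,0,0,0.6],[0,0,0,0,1]]' 30
python3 -m jog '[[0,0,0,0,1],[0,0,0,0,1],[0,0,0,0,1],[0,0,0,0,1],[0,0,0,0,1],[0,0,0,0,1],[0,0,0,0,1],[0,0,0,0,1],[0,0,0,0,1],[0,0,0,0,1]]'
python3 -m jog '[[0,0,-1,0,1],[0,0,-1.5,0,1],[0,0,-1.5,0,1],[0,0,-0.5,0,1],[0,0,0,0,1],[0,0,0,0,1],[0,0,0,0,1],[0,0,0,0,1],[0,0,0,0,1],[0,0,0,0,1]]'
python3 w.py
```

```text
time: 12.3
ee_pos: [0.5719, 0.0744, 0.0738]
eef_rot: [0.105, 0.994, 0.005, 0.01]
ft_force: [-0.6, -1.3, 0.4]
width: 0.0708
time: 13.3
ee_pos: [0.572, 0.074, 0.074]
eef_rot: [0.105, 0.994, 0.005, 0.01]
ft_force: [0.1, 0.7, -0.4]
width: 0.0598
time: 14.3
ee_pos: [0.5696, 0.0737, 0.1218]
eef_rot: [0.105, 0.994, 0.005, 0.009]
ft_force: [0.0, -0.0, -2.6]
width: 0.0593
F,tau mean [  0.16  -0.17  -2.48 -54.8  -35.93] std [0.51 0.36 0.61 0.13 0.1 ]
t 14.6 pos [0.5698 0.0738 0.1222] yaxis [0.209 0.978 0.012] zaxis [ 0.02   0.008 -1.   ] F [ 0.42  0.04 -3.33] w 0.0597
tool shift cm [0. 0. 0.]
```

The middle tin pulls about 2.5 N, so it is light too. I'll set it back.

```bash
python3 -m jog '[[0,0,1,0,1],[0,0,1.5,0,1],[0,0,1,0,1],[0,0,0.6,0,1],[0,0,0.3,0,1],[0,0,0.1,0,1],[0,0,0.1,0,1],[0,0,0,0,1],[0,0,0,0,1],[0,0,0,0,1]]'
python3 w.py
```

```text
time: 15.6
ee_pos: [0.5709, 0.0739, 0.0743]
eef_rot: [0.105, 0.994, 0.005, 0.009]
ft_force: [0.3, -0.6, -2.4]
width: 0.0597
F,tau mean [ 5.000e-02  1.100e-01 -2.300e+00 -5.724e+01 -3.385e+01] std [0.39 0.52 0.6  0.05 0.02]
t 15.9 pos [0.5707 0.0739 0.0743] yaxis [0.209 0.978 0.013] zaxis [ 0.019  0.009 -1.   ] F [-0.42  0.56 -1.15] w 0.0594
tool shift cm [0. 0. 0.]
```

```bash
python3 -m jog '[[0,0,0.1,0,1],[0,0,0.1,0,1],[0,0,0,0,1],[0,0,0,0,0.3],[0,0,0,0,0],[0,0,0,0,0],[0,0,0,0,0],[0,0,0,0,0],[0,0,-1,0,0],[0,0,-2,0,0]]'
python3 -m jog '[[0,0,-3,0,0],[0,0,-3,0,0],[0,0,-2,0,0],[0,0,0,0,0],[0,0,0,0,0],[0,0,0,0,0],[0,0,0,0,0],[0,0,0,0,0],[0,0,0,0,0],[0,0,0,0,0]]'
python3 -c "
from h import *
go(.535,-.094,.15)"
```

```text
time: 16.9
ee_pos: [0.5697, 0.0736, 0.1036]
eef_rot: [0.105, 0.994, 0.005, 0.008]
ft_force: [0.4, -0.0, 0.6]
width: 0.086
time: 17.9
ee_pos: [0.5679, 0.0722, 0.1894]
eef_rot: [0.106, 0.994, 0.005, 0.008]
ft_force: [-0.4, 0.2, 1.1]
width: 0.0868
t 17.9 pos [0.5679 0.0722 0.1894] yaxis [0.21  0.978 0.012] zaxis [ 0.017  0.008 -1.   ] F [-0.38  0.22  1.08] w 0.0868
tool shift cm [ -0.22 -16.99   3.75]
```

```bash
python3 -m jog '[[0,-2,0,0,0],[0,-3.5,0,0,0],[0,-4,0,0,0],[0,-3.5,0,0,0],[-0.1,-2.5,0,0,0],[-0.1,-1,1,0,0],[0,-0.3,2,0,0],[0,0,0.8,0,0],[0,0,0,0,0],[0,0,0,0,0]]'
python3 -c "
from h import *
go(.535,-.094,.06)
c=snap('top','top4.png'); d=snap('side','side4.png')
a=cv2.resize(c['pixels'][130:260,150:350,::-1],None,fx=2.2,fy=2.2); b=cv2.resize(d['pixels'][90:250,210:340,::-1],None,fx=2.6,fy=2.6)
a=cv2.copyMakeBorder(a,0,b.shape[0]-a.shape[0],0,0,cv2.BORDER_CONSTANT)
cv2.imwrite('pics/both4.png',np.hstack([a,b]))"
```

```text
time: 18.9
ee_pos: [0.5343, -0.0939, 0.1452]
eef_rot: [0.103, 0.995, 0.005, 0.007]
ft_force: [0.5, -0.3, -0.3]
width: 0.0872
t 18.9 pos [ 0.5343 -0.0939  0.1452] yaxis [0.205 0.979 0.012] zaxis [ 0.015  0.009 -1.   ] F [ 0.49 -0.28 -0.26] w 0.0872
tool shift cm [ 0.04 -0.09  8.52]
```

View pics/both4.png

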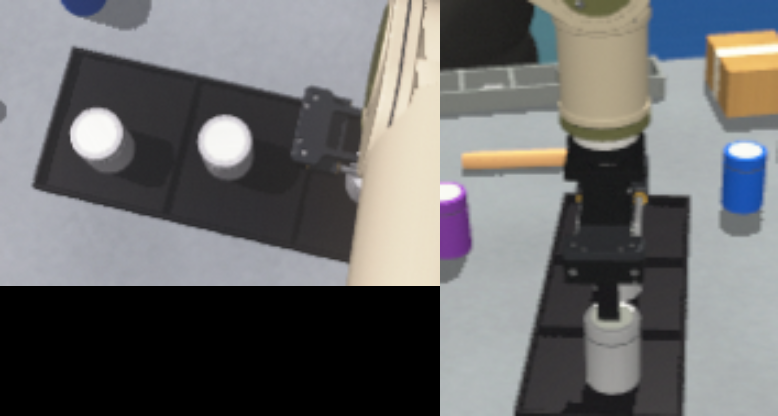

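Both lighter tins stand upright in their bays. The gripper is over the right tin, slightly short in x, so I'll add about 3 mm on the way down.

```bash
python3 -m jog '[[-0.2,0,2,0,0],[-0.1,0,2.6,0,0],[0,0,1.8,0,0],[0,0,1,0,0],[0,0,0.5,0,0],[0,0,0.3,0,0],[0,0,0,0,0],[0,0,0,0,0.3],[0,0,0,0,0.6],[0,0,0,0,1]]' 30
python3 -m jog '[[0,0,0,0,1],[0,0,0,0,1],[0,0,0,0,1],[0,0,0,0,1],[0,0,0,0,1],[0,0,0,0,1],[0,0,0,0,1],[0,0,0,0,1],[0,0,0,0,1],[0,0,0,0,1]]'
python3 -m jog '[[0,0,-1,0,1],[0,0,-1.5,0,1],[0,0,-1.5,0,1],[0,0,-0.5,0,1],[0,0,0,0,1],[0,0,0,0,1],[0,0,0,0,1],[0,0,0,0,1],[0,0,0,0,1],[0,0,0,0,1]]'
python3 w.py
```

```text
time: 20.0
ee_pos: [0.5446, -0.0913, 0.0676]
eef_rot: [0.101, 0.995, 0.007, 0.013]
ft_force: [-0.8, -2.2, -0.5]
width: 0.0706
time: 21.0
ee_pos: [0.5446, -0.0924, 0.0681]
eef_rot: [0.101, 0.995, 0.006, 0.013]
ft_force: [-0.6, -0.6, -0.1]
width: 0.0595
time: 22.0
ee_pos: [0.5394, -0.0907, 0.1112]
eef_rot: [0.101, 0.995, 0.006, 0.008]
ft_force: [-0.4, -0.1, -5.5]
width: 0.0592
F,tau mean [ 2.000e-02  2.500e-01 -5.240e+00 -5.107e+01 -3.632e+01] std [0.17 0.46 0.39 0.11 0.1 ]
t 22.3 pos [ 0.5397 -0.0906  0.1116] yaxis [0.2   0.98  0.015] zaxis [ 0.019  0.011 -1.   ] F [-0.02  0.53 -5.36] w 0.0593
tool shift cm [0. 0. 0.]
```

The right tin pulls about 5.2 N against 2.5 N for the others, so it is the heaviest. The task says to set each tin back, so I'll put it down, release it and then take it again.

```bash
python3 -m jog '[[0,0,1,0,1],[0,0,1.4,0,1],[0,0,0.8,0,1],[0,0,0.5,0,1],[0,0,0.2,0,1],[0,0,0.1,0,1],[0,0,0.1,0,1],[0,0,0,0,1],[0,0,0,0,1],[0,0,0,0,1]]'
python3 w.py
```

```text
time: 23.3
ee_pos: [0.5409, -0.0902, 0.0689]
eef_rot: [0.101, 0.995, 0.007, 0.009]
ft_force: [0.7, 0.0, -5.7]
width: 0.0598
F,tau mean [ 1.000e-02  2.100e-01 -5.400e+00 -5.367e+01 -3.419e+01] std [0.28 0.25 0.25 0.03 0.04]
t 23.6 pos [ 0.5407 -0.0902  0.0688] yaxis [0.201 0.98  0.016] zaxis [ 0.018  0.012 -1.   ] F [-0.53  0.03 -5.33] w 0.0595
tool shift cm [0. 0. 0.]
```

```bash
python3 -m jog '[[0,0,0.1,0,1],[0,0,0.1,0,1],[0,0,0,0,1],[0,0,0,0,0.3],[0,0,0,0,0],[0,0,0,0,0],[0,0,0,0,0],[0,0,0,0,0],[0,0,0,0,0.4],[0,0,0,0,1]]'
python3 -m jog '[[0,0,0,0,1],[0,0,0,0,1],[0,0,0,0,1],[0,0,0,0,1],[0,0,0,0,1],[0,0,0,0,1],[0,0,0,0,1],[0,0,0,0,1],[0,0,0,0,1],[0,0,0,0,1]]'
python3 -m jog '[[0,0,-1,0,1],[0,0,-2,0,1],[0,0,-2.5,0,1],[0,0,-2.5,0,1],[0,0,-2.5,0,1],[0,0,-2,0,1],[0,0,-1,0,1],[0,0,-0.5,0,1],[0,0,0,0,1],[0,0,0,0,1]]'
python3 w.py
```

```text
time: 24.6
ee_pos: [0.5431, -0.0904, 0.0698]
eef_rot: [0.101, 0.995, 0.008, 0.011]
ft_force: [-0.2, -0.1, -0.0]
width: 0.0773
time: 25.6
ee_pos: [0.5431, -0.0904, 0.0699]
eef_rot: [0.101, 0.995, 0.008, 0.011]
ft_force: [-0.5, 1.3, 0.0]
width: 0.0589
time: 26.6
ee_pos: [0.5343, -0.0925, 0.2122]
eef_rot: [0.102, 0.995, 0.007, 0.004]
ft_force: [-0.5, 1.1, -6.3]
width: 0.0586
F,tau mean [ -0.27   0.    -5.27 -46.54 -40.27] std [0.3  0.63 0.52 0.21 0.15]
t 26.9 pos [ 0.5346 -0.0925  0.2126] yaxis [0.202 0.979 0.014] zaxis [ 0.01   0.012 -1.   ] F [-0.58  0.74 -5.38] w 0.0587
tool shift cm [0. 0. 0.]
```

The tin's underside is at about 0.149 m (0.006 + 0.143). One settling call, then a last look.

```bash
python3 -m jog '[[0,0,0,0,1],[0,0,0,0,1],[0,0,0,0,1],[0,0,0,0,1],[0,0,0,0,1],[0,0,0,0,1],[0,0,0,0,1],[0,0,0,0,1],[0,0,0,0,1],[0,0,0,0,1]]'
python3 -c "
from h import *
c=snap('top','top5.png'); d=snap('side','side5.png')
a=cv2.resize(c['pixels'][100:290,100:480,::-1],None,fx=1.1,fy=1.1); b=cv2.resize(d['pixels'][90:250,210:340,::-1],None,fx=2.6,fy=2.6)
a=cv2.copyMakeBorder(a,0,b.shape[0]-a.shape[0],0,0,cv2.BORDER_CONSTANT)
cv2.imwrite('pics/both5.png',np.hstack([a,b]))"
```

```text
time: 27.9
ee_pos: [0.5345, -0.0925, 0.2122]
eef_rot: [0.102, 0.995, 0.007, 0.004]
ft_force: [0.4, -0.3, -5.6]
width: 0.0587
```

View pics/both5.png

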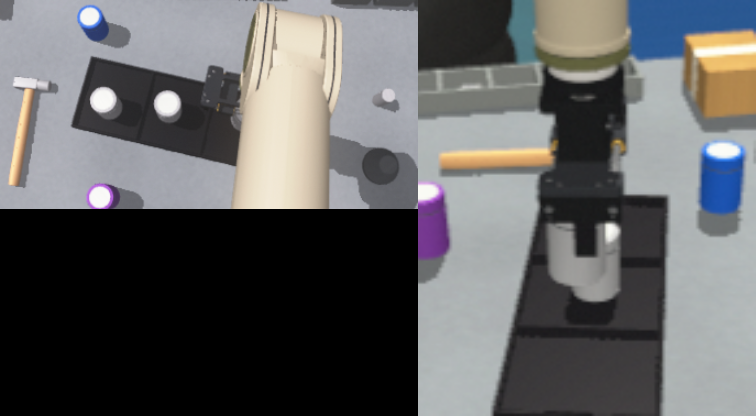

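Both lighter tins stand in their bays and the bystanders look untouched. The held tin is upright, but it sits about 10 mm off the pad centre. Before handing in I'll check that it isn't creeping.

```bash
python3 -m jog '[[0,0,0,0,1],[0,0,0,0,1],[0,0,0,0,1],[0,0,0,0,1],[0,0,0,0,1],[0,0,0,0,1],[0,0,0,0,1],[0,0,0,0,1],[0,0,0,0,1],[0,0,0,0,1]]' 30
python3 -c "
from h import *
d=snap('side','side6.png'); g=lambda a:cv2.cvtColor(a,cv2.COLOR_BGR2GRAY)[160:212,250:300].astype(np.float32)
A=cv2.imread('pics/side5.png');B=cv2.imread('pics/side6.png'); print('diff',np.abs(g(A)-g(B)).mean(),np.abs(g(A)-g(B)).max(),cv2.phaseCorrelate(g(A),g(B)))
c=r.camera('top'); im=c['pixels']; h=cv2.cvtColor(im,cv2.COLOR_RGB2HSV)
m=(h[...,2]>215).astype(np.uint8); m[:,:170]=0;m[:,285:]=0;m[:160]=0;m[225:]=0
for k in cv2.findContours(m,0,1)[0]:
  if cv2.contourArea(k)>100: (u,v),q=cv2.minEnclosingCircle(k); print(round(u,1),round(v,1),round(q,1),onz(c,u,v,.091).round(3))
"; python3 w.py
```

```text
time: 29.0
ee_pos: [0.5345, -0.0925, 0.2122]
eef_rot: [0.102, 0.995, 0.007, 0.004]
ft_force: [-0.3, 0.4, -5.5]
width: 0.0584
diff 0.8484615 10.0 ((0.018377379150404494, 0.039258052891202766), 1.0071244487056026)
251.4 193.8 10.8 [0.564 0.076 0.091]
193.0 190.6 11.3 [0.571 0.22  0.091]
F,tau mean [ -0.38  -0.    -5.25 -46.37 -40.18] std [0.58 0.45 0.48 0.   0.  ]
t 29.4 pos [ 0.5345 -0.0926  0.2122] yaxis [0.202 0.979 0.014] zaxis [ 0.01   0.012 -1.   ] F [-1.61  0.55 -5.87] w 0.059
tool shift cm [0. 0. 0.]
```

There is no creep (0.04 px over 1 s) and the pull is steady at 5.3 N. The lighter tins' lids are at the standing height and place. I'm handing in.

```bash
python3 -c "
from h import *
r.close_job()"
```

```text
the job is handed in; nothing more can be done
```

I lifted all three tins and set each one back in its bay. The right-hand tin (lowest y) was the heaviest, so I picked it up again and handed in at about 29 s, still holding it.

| Tin | Pull when lifted |
|---|---|
| Left | about 2.5 N |
| Middle | about 2.5 N |
| Right | about 5.3 N |

**Last checks**
- **Held tin:** its underside is at about 0.148 m, worked out from how far the tool rose. It looked upright in the pictures, the pull was steady, and its image shifted only about 0.04 pixel in 1 s.
- **Lighter tins:** both stand in their bays, within about 6 mm of where they started.
- **Bystanders:** the cone, socket and hammer looked unmoved in the last picture. I did not measure them.

**What disagreed:** the side view suggested the tins were about 4 mm further out than the top view did. I leaned towards the side view, and the tool also drifted outward on the way down. The held tin therefore sits roughly 10 mm off the pad centre. The jaws read 58–59 mm on the 60 mm tin, and I saw no slipping.

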